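# Tap the jig wedge tight

### The arm

A 6-joint arm with a two-finger parallel gripper is mounted at the origin on the work surface. World frame = base frame: x ahead of the robot, y to its left, z up, the work surface at z = 0. Lengths are in m, angles in rad, forces in N, time in s.
With the tool pointing down it reaches from about 0.425 to 0.95 m from the base axis. Payload 3.5 kg.
Tool frame: the origin (TCP) lies on the centre line of the jaws, within the pads' length; the fingertips stand 14 mm ahead of it and the grasp point (between the pads) lies 5 mm behind it (ctrl.finger_overhang is the distance from the TCP to the fingertips, in m); z points along the fingers, y is the line along which they close (so a half turn about z gives the same grasp; the last joint's range is limited). The gripper opens to 85 mm and grips with 20 to 120 N. Pads are 22 mm wide; open, the fingers measure 114 mm over their backs; the gripper's body (76 mm by 85 mm) begins 54 mm behind the grasp point. The pads swing forward as they close: fully open they stand 13 mm farther back than shut.
Start: joints at [0.951, 0.286, 1.577, -0, 1.279, -0.15], TCP at [0.306, 0.602, 0.245] pointing down, gripper open.
Joint ranges: [-2.77, 2.77], [-0.9, 2.22], [0.21, 2.48], [-1.53, 4.67], [0.24, 2.81], [-2.84, 2.84]. Speed limits (rad/s): [2.79, 2.79, 3.14, 3.14, 3.14, 3.14].

### API

Orientations are given as a unit quaternion [x, y, z, w].
In Python, from plant import ctrl gives the robot as it stands.
- The arm moves only by the tool send_rows, never from a script. Its argument "moves" is text: rows parted by semicolons, each of 7 numbers parted by spaces: the turn, a rotation vector about the tool's x, y, z in units of 360 degrees (1.0 is 360 degrees), then the shift along the tool's x, y, z in units of 20 cm (1.0 is 20 cm), then the gripper's target within -1 to 1 (fully open at 1, half-way at 0, shut at -1). A call has 1 to 12 rows; each row is the pose to reach, as a shift and turn from the pose commanded when the call began, along the tool's axes at that moment, turning the shorter way round; what a row does not reach only later rows make up. A row lasts 1/8 s, in which the tool goes at most 62.5 mm and 10.7 degrees, less where a joint would pass 70% of its speed; a pose out of reach is approached as far as the arm can. A call with a number of a shift or a turn outside -1 to 1 is refused whole. A call with a gripper value outside its range is refused whole. The fingers move at their own pace and stop on an object; "newtons" is the grip in N (left out, the last holds). Time passes only in rows, so rows that repeat a pose let the fingers close. It gives the time, the measured TCP pose, the force, the opening and the grip force at its end, in the units of the state.
- ctrl.get_state(): the state, without advancing time (a new reading comes with each control period).
- ctrl.read_camera(name): name is "side" or "top" or "wrist"; returns a dict with "image" (400x640x3 uint8, red, green, blue), "fovy" (degrees; the focal length in pixels is half the picture's height over the tangent of half this angle, whatever the lens; pixels are square), "cx", "cy" (the principal point, pixels), "distortion" ([k1, k2, p1, p2, k3] as OpenCV has them; the pictures are not rectified), "extrinsics" (4x4, takes a point from camera to world coordinates). Camera axes: x right, y up, looking along -z (the intrinsics and any distortion apply to the point x, -y, -z); pixel columns grow to the right and rows downward; lengths in m; the calibration is good to about 2 mm. A picture is of the moment at which its call begins. There is no depth.
- ctrl.sign_off(): hands the job in; it is judged then, once.
The state is a dict: "time": time; "qpos": joint angles; "dq": joint speeds; "joint_efforts": joint torques, N m; "eef_pos": TCP position; "tcp_rot": TCP orientation; "contact_force": force on the tool from outside, world axes, zero at the start; "wrist_torque": the same for the moment, N m; "opening": opening from 0.0 (shut) to 1.0 (fully open); "finger_force": force on a finger pad.
Only numpy, scipy, OpenCV 4.12 (cv2) and the standard library are available. Lean on these libraries where they do the work, as an engineer would, in place of code of your own. Each camera call takes 0.05 s, during which the arm holds its last target. There are 200 camera calls.

### The job

A blue rack beam lies loose in the bench jig. Pick up the white-headed mallet and knock the wooden wedge further into the gap with separate light taps on its thick end, backing off between taps, until it stops advancing and pins the beam tight; touch the wedge and beam with nothing but the mallet and do not hit hard. Then lay the mallet down flat on the bench, clear of the jig, leaving the other things where they are.

Things in the scene. Friction and masses are not known exactly. Their poses are not given: they have to be found in the camera images.
- jig: Plywood base fixed to the bench, 18 mm thick, from x = -87 to +87 and y = -145 to +70 mm in its frame, with a slanting wooden fence on its near side (-x) and a stop block at its -y end. Origin at bench level; its own -y is the direction in which the wedge is driven. Nothing on it stands higher than 60 mm above the bench.
- cleat: Wooden back stop 22 x 190 x 34 mm fixed on the jig's far side (+x); the beam lies against it. Origin at its underside, 18 mm above the bench. Its distance from the fence is set anew for each job (within 6 mm), so the depth at which the wedge becomes tight differs by some 35 mm and is not known beforehand.
- beam: Blue steel box beam, 40 x 180 x 40 mm (its length along the jig's y), 0.45 kg, loose between cleat and wedge. Origin: centre of its underside.
- wedge: Wooden wedge 180 mm long, 36 mm high, 42 mm thick at the butt, 12 mm at the tip (taper 1 in 6, on one side), 0.12 kg, standing loosely between fence and beam on the jig base, 18 mm above the bench. Along its own y: tip at -180 mm, butt at 0; driven along its -y. Origin: middle of the butt's lower edge. It advances freely by 10 to 60 mm, then stops within a few mm.
- wedge_butt (a point): Centre of the wedge's flat butt face (42 x 36 mm), 36 mm above the bench, facing the wedge's +y; strike it here along the wedge's -y. Mallet moving at 30 to 50 mm/s and halted on feeling the knock (10 N or so) drives it tight: it then presses the beam with over 8 N, held by friction. It stops hard; each 10 mm/s costs some 10 N, and a blow or push over 75 N splits it.
- mallet: Small mallet lying flat, about 0.3 kg. White plastic cylindrical head, 44 mm diameter, 84 mm long along the mallet's y, a flat striking face at each end (y = +42 and -42 mm). Wooden handle 22 mm wide, 28 mm high, from the head along -x to x = -170 mm, its axis 22 mm above the bench; rubber end 32 wide, 44 mm high to x = -193 mm. Origin: on the bench under the head's middle.
- mallet_head (a point): Centre of the mallet's head, 22 mm above its origin.
- mallet_grip (a point): Point on the mallet handle's axis 48 mm from the head's centre, a good place to grip it (22 mm wide) from above; fingers close along the mallet's y.
- wrench: Bystander: steel ring spanner, 180 mm long, 8 mm high, lying flat.
- oil: Bystander: black bottle, 60 mm diameter, 150 mm high.
- tape: Bystander: roll of grey tape, 100 mm diameter, 30 mm high.
- offcut: Bystander: wooden offcut 110 x 35 x 18 mm, lying flat.
- carton: Bystander: small cardboard box 110 x 150 x 90 mm.
- bin: Bystander: black open parts bin 120 x 160 x 70 mm.
- tin: Bystander: round tin, 70 mm diameter, 90 mm high.
There are look-alikes about, which are no part of the job. There is more than one size of the mallet; the one meant has the size given above.

How it is judged:
By the outcome, as a careful person would: the job done as asked, in the order asked, and still so for the second after the job is handed in, with the robot touching nothing.
It also fails if it takes over 51 s, if anything falls off the work surface, if the arm or the gripper's body presses on something with over 40 N, if the wrist force passes 120 N, or if a joint passes its speed limit or range.

## Working session

There is one attempt and no reset: what is moved stays moved. The work goes in short steps, Python scripts to look and compute and a tool call to move; the robot and the scene stay as the last step left them, time stands still between calls to the robot, and variables do not carry over. Pictures are saved under pics/ and viewed, at most 10 in all, crops included, and the job is handed in when it is done.

Besides the shell and the picture viewer there is one more tool, called after "Request:" as name(argument=value, ...) on one line, values as JSON. send_rows: Moves the arm, as the interface text tells. Its arguments: {"type":"object","properties":{"moves":{"type":"string"},"newtons":{"type":"number"}},"required":["moves"]}

```bash
ls; mkdir -p pics; python3 - <<'E'
from plant import ctrl
import cv2,pickle
d={}
for n in("top","side","wrist"):
    r=ctrl.read_camera(n);d[n]=r;cv2.imwrite(f"pics/{n}0.png",r["image"][:,:,::-1]);print(n,r["fovy"],r["cx"],r["cy"],r["distortion"],r["extrinsics"].round(3).tolist())
pickle.dump(d,open("c0.pkl","wb"));print(ctrl.get_state())
E
```

```text
pics
top 46.768521518374776 317.0986698598558 193.83807627995625 [-0.13012109  0.          0.          0.          0.        ] [[-0.022, 0.992, -0.126, 0.377], [-0.999, -0.025, -0.023, -0.018], [-0.026, 0.125, 0.992, 1.454], [0.0, 0.0, 0.0, 1.0]]
side 50.02220181951767 311.59024703664454 196.42323050748703 [-0.03720872  0.          0.          0.          0.        ] [[0.848, 0.354, -0.394, 0.004], [-0.53, 0.544, -0.651, -0.898], [-0.016, 0.761, 0.649, 0.945], [0.0, 0.0, 0.0, 1.0]]
wrist 61.88387924446327 320.28033474267056 204.80679593326866 [-0.04249841  0.          0.          0.          0.        ] [[0.453, -0.852, -0.264, 0.237], [0.892, 0.432, 0.136, 0.636], [-0.002, -0.297, 0.955, 0.373], [0.0, 0.0, 0.0, 1.0]]
{'time': 0.15, 'qpos': array([ 9.50983977e-01,  2.87045969e-01,  1.57784519e+00, -1.81072503e-05,
        1.27860535e+00, -1.50026455e-01]), 'dq': array([ 0.00120488, -0.00056003, -0.00428103, -0.00030858,  0.00066155,
        0.00134508]), 'joint_efforts': array([ 1.47898812e-03, -4.06603396e+01, -2.93142593e+01, -5.08754067e-05,
        3.90787420e-03, -7.66960042e-07]), 'eef_pos': array([0.30527559, 0.6014753 , 0.24420661]), 'tcp_rot': array([ 2.32736224e-01,  9.72539430e-01, -8.85526871e-04, -3.49400228e-04]), 'contact_force': array([-0.80711153, -0.07794542,  0.16677302]), 'wrist_torque': array([ 0.00303051,  0.00090309, -0.06196347]), 'finger_force': 0.0, 'opening': 1.0002959303139616}
```

View pics/top0.png

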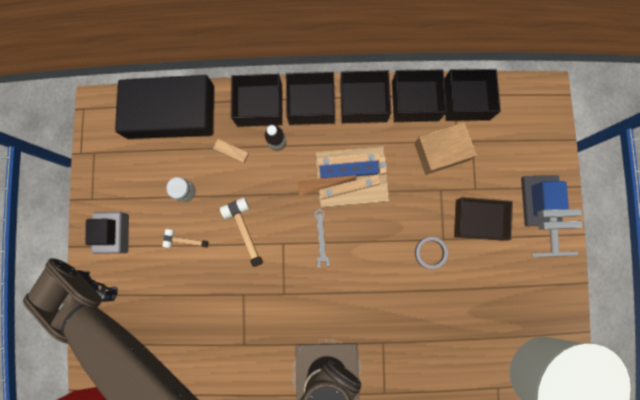

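View pics/side0.png

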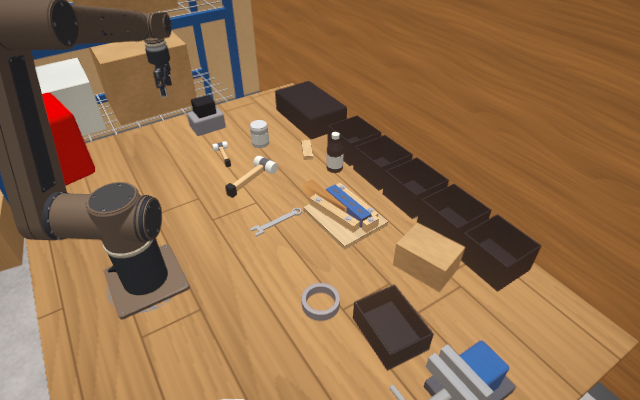

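Top view: two mallet candidates, a large one with its head at (234,208) and rubber end at (257,262), and a small one with its head at (168,238). The jig is at (352,176) and the wedge butt at about (300,187). I'll measure both mallets and check crops.

```bash
cat >h.py <<'E'
import numpy as np,cv2
def cast(r,uv,z):
    f=200/np.tan(np.radians(r["fovy"]/2));K=np.array([[f,0,r["cx"]],[0,f,r["cy"]],[0,0,1]])
    p=cv2.undistortPoints(np.float64(uv).reshape(-1,1,2),K,np.array(r["distortion"]))[:,0]
    d=np.c_[p[:,0],-p[:,1],-np.ones(len(p))]@r["extrinsics"][:3,:3].T
    o=r["extrinsics"][:3,3];z=np.broadcast_to(z,len(p))
    return o+d*((z-o[2])/d[:,2])[:,None]
E
python3 - <<'E'
import pickle,cv2,numpy as np
from h import *
d=pickle.load(open("c0.pkl","rb"));r=d["top"]
print("big",cast(r,[[234,208],[257,262],[222,212],[247,205]],.022).round(3).tolist())
print("small",cast(r,[[168,238],[208,243]],.015).round(3).tolist())
print("wedge butt",cast(r,[[300,187]],.036).round(3).tolist(),"jig corners",cast(r,[[316,153],[384,148],[389,201],[321,207]],.018).round(3).tolist())
im=r["image"][:,:,::-1]
a=cv2.resize(im[185:275,155:275],None,fx=5,fy=5,interpolation=2)[:, :600]
b=cv2.resize(im[140:215,285:400],None,fx=5,fy=5,interpolation=2)
cv2.imwrite("pics/a.png",cv2.resize(a,(480,360)));
o=np.zeros((600,640,3),np.uint8);o[:300,:400]=cv2.resize(a,(400,300));o[300:600,:460]=cv2.resize(b,(460,300));cv2.imwrite("pics/crop.png",o)
E
```

```text
big [[0.521, 0.278, 0.022], [0.351, 0.207, 0.022], [0.509, 0.316, 0.022], [0.529, 0.237, 0.022]]
small [[0.43, 0.493, 0.015], [0.413, 0.363, 0.015]]
wedge butt [[0.58, 0.068, 0.036]] jig corners [[0.69, 0.017, 0.018], [0.7, -0.199, 0.018], [0.531, -0.208, 0.018], [0.517, 0.005, 0.018]]
```

View pics/crop.png

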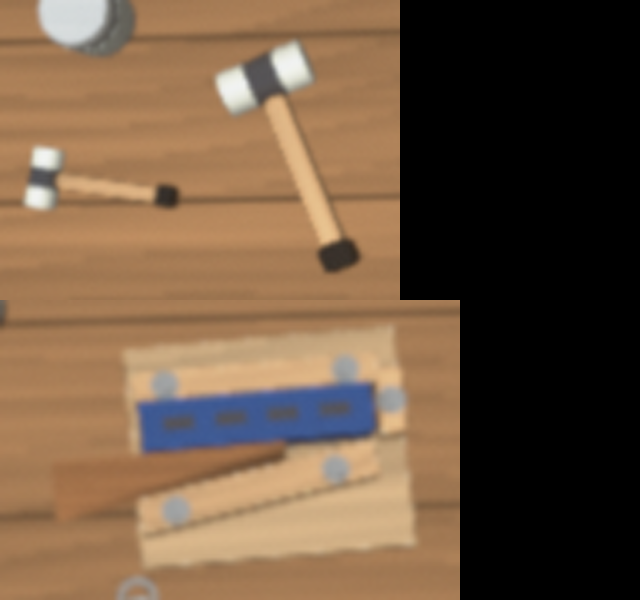

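The large mallet is about 184 mm from head to rubber centre with a head of about 84 mm, so it matches the description. The small one is only about 130 mm and is the decoy. The crop also shows the wedge butt at the left of the jig, facing world +y. Next, a move helper and the approach.

```bash
cat >>h.py <<'E'
from scipy.spatial.transform import Rotation as R
def units(s,pos,yaw):   # yaw (deg) of tool y in world, tool down
    q=R.from_quat(s["tcp_rot"]);c,n=np.cos(np.radians(yaw)),np.sin(np.radians(yaw))
    T=R.from_matrix(np.array([[-n*-1*-1,c,0],[c,n,0],[0,0,-1]]))
    return ((q.inv()*T).as_rotvec()/(2*np.pi)).round(4),(q.inv().apply(np.array(pos)-s["eef_pos"])/.2).round(4)
E
python3 - <<'E'
import pickle
from h import *
from plant import ctrl
r=pickle.load(open("c0.pkl","rb"))["top"]
print(units(ctrl.get_state(),[.477,.26,.2],112.7))
print("butt top edge",cast(r,[[298.75,181.2],[299.4,195]],.054).round(4).tolist())
E
```

```text
(array([-0.0003, -0.0002, -0.1378]), array([-1.5386, -1.1333,  0.2228]))
butt top edge [[0.5951, 0.0709, 0.054], [0.5524, 0.0696, 0.054]]
```

Request:
send_rows(moves="0 0 0 -1 -0.74 0.1 1;0 0 0 -1 -0.74 0.1 1;0 0 0 -1 -0.74 0.1 1;0 0 0 -1 -0.74 0.1 1;0 0 0 -1 -0.74 0.1 1")

```text
time: 0.78
eef_pos: [0.4182, 0.3759, 0.2245]
tcp_rot: [0.236, 0.972, -0.001, -0.0]
contact_force: [0.5, 1.6, 0.5]
opening: 1.003
finger_force: 0.0
```

Request:
send_rows(moves="0 0 -0.138 -0.54 -0.39 0.12 1;0 0 -0.138 -0.54 -0.39 0.12 1;0 0 -0.138 -0.54 -0.39 0.12 1;0 0 -0.138 -0.54 -0.39 0.12 1;0 0 -0.138 -0.54 -0.39 0.12 1;0 0 -0.138 -0.54 -0.39 0.12 1;0 0 -0.138 -0.54 -0.39 0.12 1")

```text
time: 1.65
eef_pos: [0.4776, 0.2615, 0.2013]
tcp_rot: [-0.197, 0.98, 0.0, -0.0]
contact_force: [0.8, 0.8, 0.3]
opening: 0.999
finger_force: 0.0
```

```bash
python3 - <<'E'
from plant import ctrl
import pickle
from h import *
r=ctrl.read_camera("wrist");cv2.imwrite("pics/w1.png",r["image"][:,:,::-1]);s=ctrl.get_state();pickle.dump(r,open("w1.pkl","wb"))
print(s["eef_pos"],s["tcp_rot"],s["time"],s["contact_force"])
E
```

```text
[0.47766312 0.2614027  0.20128448] [-1.96847271e-01  9.80434162e-01  4.76412347e-05 -5.51969931e-05] 1.7 [0.35213049 0.73274948 0.14573267]
```

View pics/w1.png

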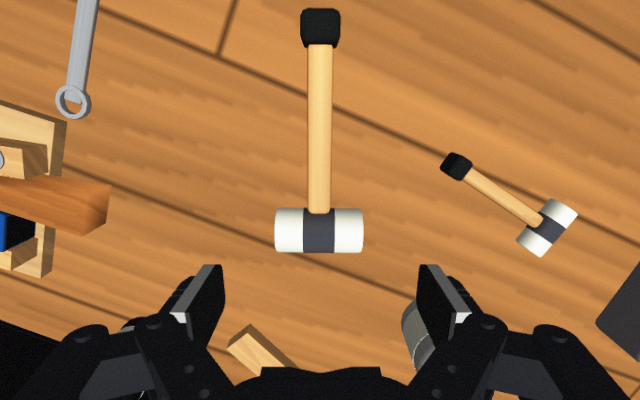

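The mallet lies square between the open fingers: head band at (319,230), handle axis from (320,45) to (319,205), small mallet at right (decoy), and wedge butt at (100,207).

```bash
python3 - <<'E'
from plant import ctrl
import pickle
from h import *
r=pickle.load(open("w1.pkl","rb"));im=r["image"]
hsv=cv2.cvtColor(im,cv2.COLOR_RGB2HSV)
w=((hsv[...,1]<45)&(hsv[...,2]>150)).astype(np.uint8);w[:195]=0;w[262:]=0;w[:,:265]=0;w[:,375:]=0
x,y,W,H=cv2.boundingRect(w);print(x,y,W,H)
e=cast(r,[[x,y+H/2],[x+W,y+H/2]],.022);print(e.round(4),np.linalg.norm(e[1]-e[0]))
for v in (60,190):
    row=hsv[v,290:350];m=np.where((row[:,0]<25)&(row[:,2]>195)&(row[:,1]<140))[0];print(v,m.min()+290,m.max()+290)
    print(cast(r,[[290+m.mean(),v]],.036))
c=e.mean(0);ax=cast(r,[[319.5,190]],.036)[0]-cast(r,[[320.3,60]],.036)[0];yaw=np.degrees(np.arctan2(ax[1],ax[0]));u=ax/np.linalg.norm(ax)
print(c,yaw,c-.048*u);p=c-.048*u;p[2]=.02
print(units(ctrl.get_state(),p,yaw+90))
E
```

```text
274 210 90 43
[[0.539  0.2378 0.022 ]
 [0.5046 0.3204 0.022 ]] 0.08949671554142942
60 309 331
[[0.37692215 0.21970049 0.036     ]]
190 309 328
[[0.47920952 0.26093385 0.036     ]]
[0.52179462 0.27914479 0.022     ] 22.300986229130462 [0.47738486 0.26093013 0.022     ]
(array([ 0.    , -0.    ,  0.0011]), array([ 0.0021, -0.0017,  0.9064]))
```

Request:
send_rows(moves="0 0 0 0 0 0.3 1;0 0 0 0 0 0.55 1;0 0 0 0 0 0.75 1;0 0 0 0 0 0.85 1;0 0 0 0 0 0.9 1;0 0 0 0 0 0.9 0;0 0 0 0 0 0.9 -0.4;0 0 0 0 0 0.9 -1;0 0 0 0 0 0.9 -1;0 0 0 0 0 0.9 -1;0 0 0 0 0 0.9 -1;0 0 0 0 0 0.9 -1", newtons=90)

```text
time: 3.2
eef_pos: [0.4787, 0.2613, 0.0226]
tcp_rot: [-0.197, 0.98, 0.0, 0.001]
contact_force: [-1.3, 0.6, 6.4]
opening: 0.243
finger_force: 89.1
```

Request:
send_rows(moves="0 0 0 0 0 0 -1;0 0 0 0 0 -0.1 -1;0 0 0 0 0 -0.3 -1;0 0 0 0 0 -0.45 -1;0 0 0 0 0 -0.5 -1;0 0 0 0 0 -0.5 -1")

```text
time: 3.95
eef_pos: [0.4775, 0.2608, 0.1208]
tcp_rot: [-0.197, 0.98, -0.0, -0.0]
contact_force: [-0.2, -0.7, -3.5]
opening: 0.243
finger_force: 88.1
```

```bash
python3 - <<'E'
from plant import ctrl
import pickle
from h import *
r=ctrl.read_camera("wrist");cv2.imwrite("pics/w2.png",r["image"][:,:,::-1]);s=ctrl.get_state();pickle.dump(r,open("w2.pkl","wb"))
print(s["eef_pos"],s["tcp_rot"],s["time"],s["contact_force"])
print(units(s,[.528,.19,.12],93.2))
E
```

```text
[0.4768511  0.26057517 0.11981578] [-1.97368283e-01  9.80328642e-01 -1.67589843e-04 -1.21942062e-03] 4.0 [ 0.05356885  0.15697176 -4.57697318]
(array([-0.    , -0.0004,  0.0544]), array([-0.0993, -0.4243, -0.0012]))
```

View pics/w2.png

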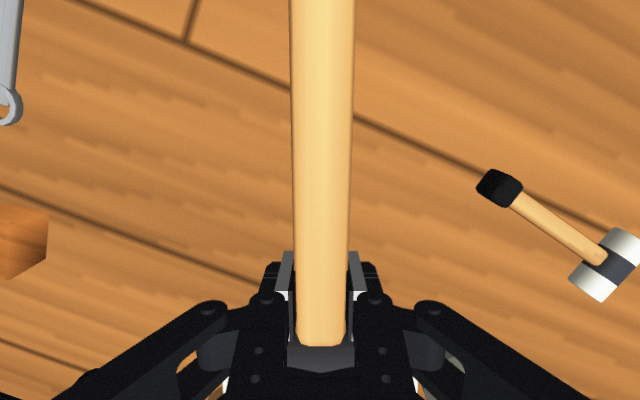

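Firm grip: the handle fills the jaws centrally (cols 292–352). Next I move near the wedge and measure its butt.

Request:
send_rows(moves="0 0 0.054 -0.1 -0.42 0 -1;0 0 0.054 -0.1 -0.42 0 -1;0 0 0.054 -0.1 -0.42 0 -1;0 0 0.054 -0.1 -0.42 0 -1;0 0 0.054 -0.1 -0.42 0 -1")

```text
time: 4.62
eef_pos: [0.5277, 0.1919, 0.1205]
tcp_rot: [-0.03, 1.0, -0.0, -0.001]
contact_force: [0.2, -0.0, -2.4]
opening: 0.246
finger_force: 88.9
```

```bash
python3 - <<'E'
from plant import ctrl
import pickle
from h import *
r=ctrl.read_camera("wrist");cv2.imwrite("pics/w3.png",r["image"][:,:,::-1]);s=ctrl.get_state();pickle.dump(r,open("w3.pkl","wb"))
print(s["eef_pos"],s["tcp_rot"],s["time"],s["contact_force"])
E
```

```text
[0.52790818 0.19195669 0.12074048] [-2.99523154e-02  9.99551150e-01 -1.37319642e-05 -5.96964033e-04] 4.675 [ 0.12311994  0.76895236 -2.98063924]
```

View pics/w3.png

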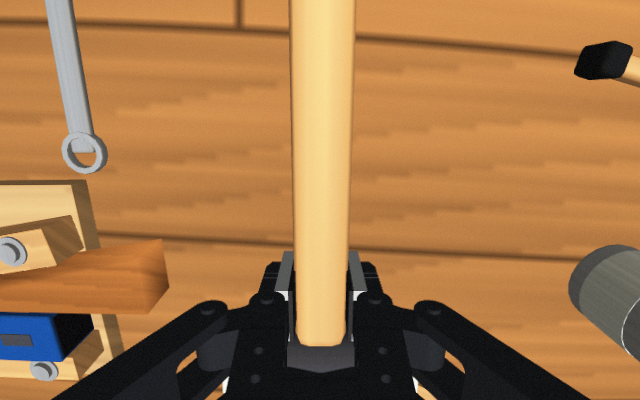

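```bash
python3 - <<'E'
import pickle
from h import *
r=pickle.load(open("w3.pkl","rb"));im=r["image"]
print(cast(r,[[162,239],[150,312]],.054).round(4).tolist(),cast(r,[[163,241],[169,286]],.018).round(4).tolist())
print("base edge",cast(r,[[86,180],[122,378]],.018).round(4).tolist(),"beam far-top/near-top",cast(r,[[80,314],[62,360]],.058).round(4).tolist())
cv2.imwrite("pics/w3c.png",cv2.resize(im[170:390,0:220,::-1],None,fx=2.7,fy=2.7,interpolation=2))
E
```

```text
[[0.541, 0.0913, 0.054], [0.5969, 0.0779, 0.054]] [[0.5591, 0.0743, 0.018], [0.5979, 0.0757, 0.018]]
base edge [[0.5145, 0.021, 0.018], [0.6959, 0.0243, 0.018]] beam far-top/near-top [[0.5995, 0.0302, 0.058], [0.6412, 0.0089, 0.058]]
```

View pics/w3c.png

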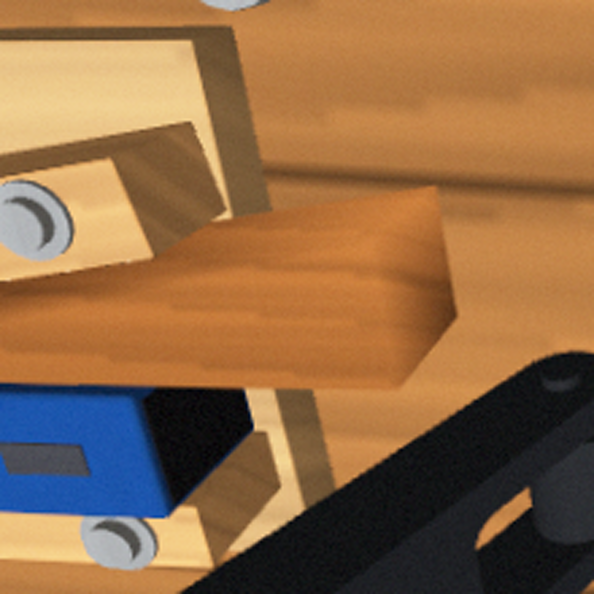

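The butt face's lower edge runs (.559,.074) to (.598,.076) and the top camera agrees, so its centre is about (.576,.073,.036). I lower the head to z ≈ 0.040 about 20 mm short of it.

Request:
send_rows(moves="0 0 0 0.015 -0.15 0.1 -1;0 0 0 0.015 -0.22 0.25 -1;0 0 0 0.015 -0.28 0.38 -1;0 0 0 0.015 -0.28 0.4 -1;0 0 0 0.015 -0.28 0.4 -1")

```text
time: 5.3
eef_pos: [0.5293, 0.1358, 0.0418]
tcp_rot: [-0.029, 1.0, 0.0, 0.0]
contact_force: [0.5, -0.5, -2.6]
opening: 0.242
finger_force: 88.8
```

```bash
python3 - <<'E'
from plant import ctrl
import pickle
from h import *
r=ctrl.read_camera("side");pickle.dump(r,open("s1.pkl","wb"));s=ctrl.get_state()
print(s["eef_pos"],s["tcp_rot"],s["time"],s["contact_force"])
cv2.imwrite("pics/s1.png",cv2.resize(r["image"][150:270,240:400,::-1],None,fx=4,fy=4,interpolation=2))
E
```

```text
[0.52990156 0.13588065 0.04252749] [-2.94678034e-02  9.99565150e-01  1.22413149e-04  1.07003548e-03] 5.35 [ 0.37592571  0.62055778 -2.45287805]
```

View pics/s1.png

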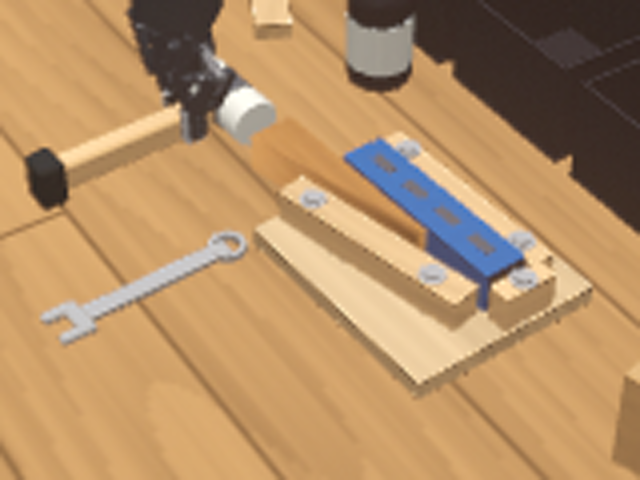

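The head is level and lined up with the butt. Approach at 40 mm/s.

Request:
send_rows(moves="0 0 0 0 -0.025 0 -1;0 0 0 0 -0.05 0 -1;0 0 0 0 -0.075 0 -1")

```text
time: 5.72
eef_pos: [0.5302, 0.1198, 0.0418]
tcp_rot: [-0.029, 1.0, -0.0, 0.0]
contact_force: [0.2, 0.5, -3.5]
opening: 0.243
finger_force: 88.8
```

Request:
send_rows(moves="0 0 0 0 -0.025 0 -1")

```text
time: 5.85
eef_pos: [0.5303, 0.1147, 0.0415]
tcp_rot: [-0.029, 1.0, -0.0, 0.0]
contact_force: [0.7, 0.1, -3.3]
opening: 0.236
finger_force: 88.8
```

Request:
send_rows(moves="0 0 0 0 -0.025 0 -1")

```text
time: 5.98
eef_pos: [0.5306, 0.1099, 0.0414]
tcp_rot: [-0.029, 1.0, 0.0, 0.0]
contact_force: [0.2, 0.3, -2.9]
opening: 0.242
finger_force: 89.0
```

Request:
send_rows(moves="0 0 0 0 -0.025 0 -1")

```text
time: 6.1
eef_pos: [0.5309, 0.1049, 0.0414]
tcp_rot: [-0.029, 1.0, 0.0, 0.0]
contact_force: [0.6, 0.4, -2.4]
opening: 0.242
finger_force: 89.0
```

Request:
send_rows(moves="0 0 0 0 -0.025 0 -1")

```text
time: 6.22
eef_pos: [0.5312, 0.0999, 0.0414]
tcp_rot: [-0.029, 1.0, 0.0, 0.0]
contact_force: [-0.0, 1.2, -2.6]
opening: 0.242
finger_force: 89.0
```

Back off, then the next tap.

Request:
send_rows(moves="0 0 0 0 0.05 0 -1;0 0 0 0 0.05 0 -1;0 0 0 0 0.025 0 -1;0 0 0 0 0 0 -1;0 0 0 0 -0.025 0 -1")

```text
time: 6.85
eef_pos: [0.5315, 0.095, 0.0414]
tcp_rot: [-0.029, 1.0, 0.0, 0.0]
contact_force: [0.7, 4.4, -3.6]
opening: 0.241
finger_force: 89.0
```

```bash
python3 - <<'E'
from plant import ctrl
from h import *
r=ctrl.read_camera("side")
cv2.imwrite("pics/s2.png",cv2.resize(r["image"][150:270,240:400,::-1],None,fx=4,fy=4,interpolation=2))
E
```

```text
(no output)
```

View pics/s2.png

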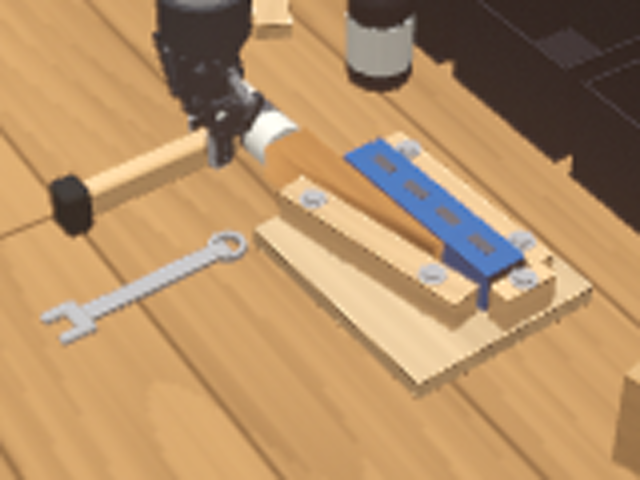

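The head touches the butt and the wedge tip has moved forward (from about (425,240) to (443,248) in the crop). Continuing with one row per step.

Request:
send_rows(moves="0 0 0 0 -0.025 0 -1")

```text
time: 7.02
eef_pos: [0.5313, 0.0937, 0.0416]
tcp_rot: [-0.029, 1.0, 0.004, -0.0]
contact_force: [-1.6, 26.3, -0.4]
opening: 0.24
finger_force: 90.0
```

Knock felt at 26 N. Back off, tap again and see whether it still advances.

Request:
send_rows(moves="0 0 0 0 0.075 0 -1;0 0 0 0 0.075 0 -1;0 0 0 0 0.075 0 -1;0 0 0 0 0.05 0 -1;0 0 0 0 0.025 0 -1")

```text
time: 7.65
eef_pos: [0.5314, 0.0945, 0.0413]
tcp_rot: [-0.029, 1.0, -0.0, -0.0]
contact_force: [-1.9, 5.6, -2.3]
opening: 0.243
finger_force: 89.7
```

```bash
python3 - <<'E'
from plant import ctrl
s=ctrl.get_state();print(s["eef_pos"],s["contact_force"])
E
```

```text
[0.53138068 0.09448893 0.04128749] [-1.87682851  5.59656906 -2.28018613]
```

Request:
send_rows(moves="0 0 0 0 -0.025 0 -1")

```text
time: 7.78
eef_pos: [0.531, 0.0936, 0.0415]
tcp_rot: [-0.029, 1.0, 0.004, -0.001]
contact_force: [-1.6, 28.1, 1.1]
opening: 0.237
finger_force: 90.6
```

Request:
send_rows(moves="0 0 0 0 0.08 0 -1;0 0 0 0 0.08 0 -1;0 0 0 0 0.08 0 -1;0 0 0 0 0.052 0 -1;0 0 0 0 0.025 0 -1;0 0 0 0 -0.002 0 -1")

```text
time: 8.52
eef_pos: [0.531, 0.0936, 0.0415]
tcp_rot: [-0.029, 1.0, 0.005, -0.001]
contact_force: [-2.5, 30.3, 1.1]
opening: 0.238
finger_force: 91.0
```

Request:
send_rows(moves="0 0 0 0 0.1 0 -1;0 0 0 0 0.25 0 -1;0 0 0 0 0.3 0 -1;0 0 0 0 0.3 0 -1")

```text
time: 9.02
eef_pos: [0.5282, 0.1496, 0.0413]
tcp_rot: [-0.029, 1.0, -0.0, 0.0]
contact_force: [0.3, 0.4, -3.1]
opening: 0.24
finger_force: 90.4
```

```bash
python3 - <<'E'
from plant import ctrl
from h import *
r=ctrl.read_camera("side");s=ctrl.get_state();print(s["eef_pos"],s["contact_force"])
w=ctrl.read_camera("wrist")["image"]
a=cv2.resize(r["image"][150:270,240:400,::-1],(533,400),interpolation=2)
cv2.imwrite("pics/s3.png",np.hstack([a,cv2.resize(w[170:400,0:150,::-1],(260,400))]))
E
```

```text
[0.52827182 0.14919215 0.04126951] [-0.0380455   0.73160697 -3.47585104]
```

View pics/s3.png

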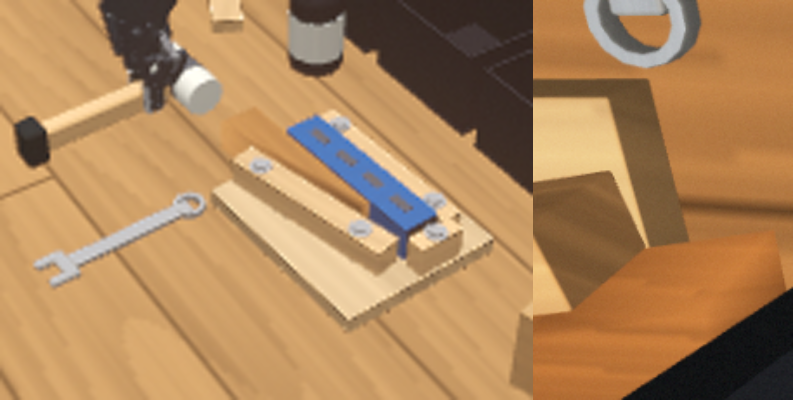

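The wedge sits snug between fence and beam, and three separate taps all stopped at TCP y = 0.0936, so it's tight. I return the mallet to where it lay.

```bash
python3 - <<'E'
from plant import ctrl
from h import *
s=ctrl.get_state();print(units(s,[.4787,.2613,.0235],112.7))
E
```

```text
(array([-0.0001, -0.    , -0.0539]), array([0.2152, 0.5751, 0.0886]))
```

Request:
send_rows(moves="0 0 0 0 0.1 -0.15 -1;0 0 -0.02 0.1 0.3 -0.2 -1;0 0 -0.054 0.215 0.5 -0.2 -1;0 0 -0.054 0.215 0.575 -0.2 -1;0 0 -0.054 0.215 0.575 -0.15 -1;0 0 -0.054 0.215 0.575 0 -1;0 0 -0.054 0.215 0.575 0.05 -1;0 0 -0.054 0.215 0.575 0.07 -1;0 0 -0.054 0.215 0.575 0.07 -1")

```text
time: 10.25
eef_pos: [0.4792, 0.2616, 0.0275]
tcp_rot: [-0.197, 0.98, -0.0, 0.0]
contact_force: [-0.5, -0.0, -2.8]
opening: 0.241
finger_force: 90.4
```

Request:
send_rows(moves="0 0 0 0 0 0.01 -1;0 0 0 0 0 0.018 -1;0 0 0 0 0 0.024 -1;0 0 0 0 0 0.024 -1")

```text
time: 10.75
eef_pos: [0.4788, 0.2621, 0.0228]
tcp_rot: [-0.197, 0.98, 0.0, 0.0]
contact_force: [0.1, 0.2, -1.7]
opening: 0.236
finger_force: 90.9
```

Request:
send_rows(moves="0 0 0 0 0 0.002 -0.4;0 0 0 0 0 0.002 -0.2;0 0 0 0 0 0.002 0.3;0 0 0 0 0 0.002 1;0 0 0 0 0 0.002 1;0 0 0 0 0 0.002 1;0 0 0 0 0 -0.1 1;0 0 0 0 0 -0.3 1;0 0 0 0 0 -0.6 1;0 0 0 0 0 -0.9 1;0 0 0 0 0 -0.9 1")

```text
time: 12.12
eef_pos: [0.4821, 0.2632, 0.2096]
tcp_rot: [-0.197, 0.98, 0.001, 0.007]
contact_force: [0.2, 0.5, -0.4]
opening: 1.0
finger_force: 0.0
```

```bash
python3 - <<'E'
from plant import ctrl
from h import *
s=ctrl.get_state();print(s["eef_pos"],s["opening"],s["contact_force"])
r=ctrl.read_camera("wrist");hsv=cv2.cvtColor(r["image"],cv2.COLOR_RGB2HSV)
w=((hsv[...,1]<45)&(hsv[...,2]>150)).astype(np.uint8);w[:195]=0;w[262:]=0;w[:,:265]=0;w[:,375:]=0
x,y,W,H=cv2.boundingRect(w);e=cast(r,[[x,y+H/2],[x+W,y+H/2]],.022);print(x,y,W,H,e.round(4).tolist())
a=cv2.cvtColor(ctrl.read_camera("side")["image"],cv2.COLOR_RGB2HSV);import pickle
b=cv2.cvtColor(pickle.load(open("s1.pkl","rb"))["image"],cv2.COLOR_RGB2HSV)
for q in(b,a):
    m=cv2.inRange(q[150:270,300:400],(105,130,80),(125,255,255));print("beam",cv2.moments(m,True)["m00"],cv2.boundingRect(m))
E
```

```text
[0.48205386 0.26323513 0.20956711] 0.9997494783037643 [ 0.23653611  0.48008358 -0.42114296]
277 201 88 42 [[0.5388, 0.2398, 0.022], [0.5043, 0.3221, 0.022]]
beam 342.0 (27, 35, 43, 34)
beam 341.0 (27, 35, 43, 34)
```

The mallet lies flat where it started, within 2 mm, and the beam hasn't moved. Handing in.

```bash
python3 -c "
from plant import ctrl
print(ctrl.sign_off())"
```

```text
the job is handed in; nothing more can be done
None
```

The job is handed in: the wedge is driven in with light taps until the last three stopped at the same point (peak reading about 30 N), which should have it pinning the beam, though I had no reading of that pressure, and the mallet lies flat on the bench, clear of the jig, within about 2 mm of where it started.

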